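Clip the blue recipe card onto the recipe stand

ROBOT

A 6-joint arm with a two-finger parallel gripper is mounted at the origin on a cart in front of the work surface, level with it; the furniture and walls round the work are solid. World frame = base frame: x ahead of the robot, y to its left, z up, the work surface at z = 0. Lengths are in mm, angles in degrees, forces in N, time in s.
With the tool pointing down it reaches from about 300 to 850 mm from the base axis. Payload 4.2 kg.
Tool frame: the origin (TCP) lies at the very end of the fingers, on their centre line; the grasp point (between the pads) lies 19 mm behind it (env.grip_point_offset is the distance from the TCP to the grasp point, in mm); z points along the fingers, y is the line along which they close (so a half turn about z gives the same grasp; the last joint's range is limited). The gripper opens to 91 mm and grips with 3 to 60 N. Pads are 32 mm wide; open, the fingers measure 118 mm over their backs; the gripper's body (76 mm by 178 mm) begins 60 mm behind the grasp point.
Start: joints at [-78.323, 18.312, 89.639, -0, 72.044, -1.146], TCP at [127.615, -560.676, 213.976] pointing down, gripper open.
Joint ranges: [-177.97, 177.97], [-48.28, 115.42], [12.27, 149.76], [-77.06, 257.06], [2.81, 150.46], [-146.56, 146.56]. Speed limits (degrees/s): [147.25, 147.25, 180, 180, 180, 180].

INTERFACE

Orientations are given as [roll, pitch, yaw] about the fixed x, y, z axes, in that order (R = Rz(yaw) Ry(pitch) Rx(roll)).
In Python, from workcell import env gives the robot as it stands. The module is installed in compiled form; this text tells all that it offers.
- The arm moves only by the tool arm_command, never from a script. Its argument "rows" is a list of rows, each an object with "delta_pos": the shift along the tool's x, y, z in mm, a list of three; "roll": the turn about the tool's z in units of 5 degrees (1.0 is 5 degrees); "jaw": the opening in per cent of the stroke, from 0 (shut) to 100 (fully open). A call has 1 to 20 rows; each row is the pose to reach, as a shift and turn from the pose commanded when the call began, along the tool's axes at that moment; what a row does not reach only later rows make up. A row lasts 1/12 s, in which the tool goes at most 41.7 mm and 7.16 degrees, less where a joint would pass 70% of its speed; a pose out of reach is approached as far as the arm can. A call with a gripper value outside its range is refused whole. The fingers move at their own pace and stop on an object; "squeeze" is the grip in N (left out, the last holds). Time passes only in rows, so rows that repeat a pose let the fingers close. It gives the time, the measured TCP pose, the force, the opening and the grip force at its end, in the units of the state.
- env.state(): the state, without advancing time (a new reading comes with each control period).
- env.grab_frame(name): name is "side" or "top"; returns a dict with "img" (420x560x3 uint8, blue, green, red), "z_map" (420x560 float32, mm along the optical axis (not along the pixel's ray), 0 where there is no reading), "fov_y" (degrees; the focal length in pixels is half the picture's height over the tangent of half this angle, whatever the lens; pixels are square), "cx", "cy" (the principal point, pixels), "R" (3x3) and "t" (3): a world point X has camera coordinates R X + t. Camera axes: x right, y down, z forward; pixel columns grow to the right and rows downward; lengths in mm; the calibration is good to about 2 mm. A picture is of the moment at which its call begins.
- env.job_done(): hands the job in; it is judged then, once.
The state is a dict: "time_s": time; "qpos": joint angles; "qvel": joint speeds; "effort": joint torques, N m; "ee_pos": TCP position; "ee_rot": TCP orientation; "force": force on the tool from outside, world axes, zero at the start; "torque": the same for the moment, N m; "gripper_width": finger opening in mm; "gripper_force": force on a finger pad.
Only numpy, scipy, OpenCV 4.12 (cv2) and the standard library are available. Lean on these libraries where they do the work, as an engineer would, in place of code of your own. Each camera call takes 0.05 s, during which the arm holds its last target. There are 200 camera calls.

TASK

Clip the blue-handled recipe card onto the sloping recipe stand: lay it face up on the board, straight and centred, push it up the slope so that its thin edge lifts the sprung clip and slides underneath until it meets the stop hidden there (set differently each time: feel for it), then let go. Be gentle: do not ram the card or shove the stop along, keep the gripper off the clip, and leave the green-handled card and everything else where they are.

Things in the scene. Friction and masses are not known exactly. Their poses are not given: they have to be found in the camera images.
- card_blue: Stiff white recipe card, 130 (x) x 60 (y) x 5 (z) mm, 60 to 130 g, lying face up. Origin: centre of its underside; +x points to the bevelled leading edge (2.5 mm thick at the tip, rising to 5 mm over the last 13 mm), z up out of its face. An upright BLUE grip bar stands on the face near the rear end, and a blue picture panel is printed on it.
- card_blue_edge (a point): Middle of the blue card's leading edge, 65 mm ahead of the card's origin, 1 mm above the underside.
- card_blue_bar (a point): Middle of the blue card's grip bar (card x = -49 mm, z = 20 mm). The bar is 12 mm thick along x, 50 mm long along y, and stands from the card's face (z = 5 mm) up to z = 35 mm: pinch it with the fingers closing along the card's x.
- card_green: An identical card with a GREEN grip bar, same frame. It is to be left alone.
- board: Sloping oak board of the recipe stand, 200 mm long (x), 110 mm wide, fixed. Origin: middle of its lower end, on its top face, 62 mm above the worktop; +x runs UP the slope (30 degrees), away from the robot; z stands off its face. A brass stop 5 mm high lies hidden under the clip, its face anywhere from x = 150 to 178 mm; it is not measured. Friction holds it up to about 15 N.
- clip (a joint): Angle of the sprung steel clip (rad): 0 shut, growing to 0.6 as its lip is lifted; about 0.08 with a card under it. A flap 62 mm wide reaches 50 mm down the slope from its hinge (board x = 186 mm, z = 15 mm) to the lip. A spring presses the lip down with about 2 N; pushing the card under it takes 4 to 15 N: most as the edge starts to lift it, under 10 N once past the bevel.
- clip_lip (a point): Middle of the clip's lip line: board x = 136 mm, 1 mm above the board when shut. From the lip a lead-in flares up at about 17 degrees to 6.5 mm above the board at board x = 118 mm; the plate is 2.5 mm thick.
- salt_shaker: Bystander: salt shaker, 44 mm wide, 90 mm tall, origin under its centre. Loose.
- honey_jar: Bystander: honey jar with yellow lid, 65 mm wide, 95 mm tall, origin under its centre.
- garlic_1: Bystander: garlic bulb, about 56 mm, on the front of the worktop, left.
- lemon_1: Bystander: lemon, about 62 mm, on the front of the worktop, left.
- onion_1: Bystander: onion, about 62 mm, on the front of the worktop, left.

How it is judged (in metres and radians):
On the way, in this order (a step that is already met when the one before it is completed fails the run):
1. the blue card has been lifted off the worktop (height (world z) of card_blue above 0.04 m), for 0.1 s.
2. the blue card's leading edge has gone under the clip and lifted it (value of joint clip above 0.03 rad and x of card_blue_edge in the frame of board above 0.14 m and z of card_blue_edge in the frame of board below 0.006 m), for 0.1 s.
At the end, for the whole second after the job is handed in: The blue card rests flat and face up on the board under the clip (clip at 0.05 to 0.15 rad): leading edge within 3 mm of the stop and 8 mm of the centre line, turned under 5 degrees from the board's axis, still; the green card within 15 mm of its start (x of card_blue_edge in the frame of stop above -0.003 m and z of card_blue_edge in the frame of board below 0.005 m and y of card_blue_edge in the frame of board between -0.008 and 0.008 m and angle between the x axis of card_blue and the x axis of board, either way round below 0.09 rad and angle between the z axis of card_blue and the z axis of board, either way round below 0.09 rad and value of joint clip between 0.05 and 0.15 rad and linear speed of card_blue below 0.02 m/s and distance of card_green from where it was at the start of the episode below 0.015 m); the robot touches nothing.
It fails at once if the gripper pushes the clip itself (more than 2 N) (contact force between the fingers and clip above 2 N).
It fails at once if the stop is shoved along by more than 4 mm (distance of stop from where it was at the start of the episode above 0.004 m).
It fails at once if the card is rammed against the stand (more than 80 N) (contact force between card_blue and board above 80 N).
It fails at once if the green card is moved more than 15 mm (distance of card_green from where it was at the start of the episode above 0.015 m).
It fails at once if a bystander is pushed more than 20 mm or knocked over (distance of any of salt_shaker, honey_jar, garlic_1, lemon_1, onion_1 from where it was at the start of the episode above 0.02 m).
It also fails if it takes over 45 s, if anything falls off the work surface, if the arm or the gripper's body presses on something with over 40 N, if the wrist force passes 120 N, or if a joint passes its speed limit or range.

## Working session

There is one attempt and no reset: what is moved stays moved. The work goes in short steps, Python scripts to look and compute and a tool call to move; the robot and the scene stay as the last step left them, time stands still between calls to the robot, and variables do not carry over. Pictures are saved under pics/ and viewed, at most 10 in all, crops included, and the job is handed in when it is done.

Besides the shell and the picture viewer there is one more tool, called as name(argument=value, ...), one argument or row to a line, values as JSON. arm_command: Moves the arm, as the interface text tells. Its arguments: {"type":"object","properties":{"rows":{"type":"array"},"squeeze":{"type":"number"}},"required":["rows"]}

```bash
mkdir -p pics; python3 - <<'E'
from workcell import env
import cv2,numpy as np,pickle
d={}
for n in("side","top"):
    f=env.grab_frame(n); d[n]=f; cv2.imwrite(f"pics/{n}0.png",f["img"])
    print(n,f["fov_y"],f["cx"],f["cy"],np.round(f["R"],3).tolist(),np.round(f["t"],1))
pickle.dump(d,open("f0.pkl","wb"))
print(env.state())
E
```

```text
side 48.086601850960236 281.3490262239147 208.624738226647 [[0.969, -0.247, 0.02], [-0.122, -0.546, -0.829], [0.216, 0.801, -0.559]] [-578.9  129.2 1221.2]
top 55.57538266132677 273.18444390653525 207.6235609436385 [[-0.03, -1.0, 0.005], [-0.99, 0.029, -0.136], [0.136, -0.009, -0.991]] [ -49.8  617.8 1099.2]
{'time_s': 0.1, 'qpos': array([-7.83242177e+01,  1.83488759e+01,  8.97001616e+01, -7.66184934e-04,
        7.20451560e+01, -1.14486899e+00]), 'qvel': array([ 0.01348079, -0.01371981, -0.10751943,  0.02835745,  0.03411789,
        0.01756277]), 'effort': array([ 3.14979452e-04, -4.13331592e+01, -2.32508504e+01,  7.28984317e-02,
        4.22155915e-02, -6.16725742e-05]), 'ee_pos': array([ 127.5052921 , -560.20845412,  213.19031561]), 'ee_rot': array([-1.79905811e+02, -1.15368471e-03,  1.28208871e+01]), 'force': array([-0.18269775,  0.81521938, -0.67984984]), 'torque': array([ 0.01018822, -0.0008532 ,  0.02649291]), 'gripper_force': 0.0, 'gripper_width': 91.25453085058874}
```

View pics/top0.png

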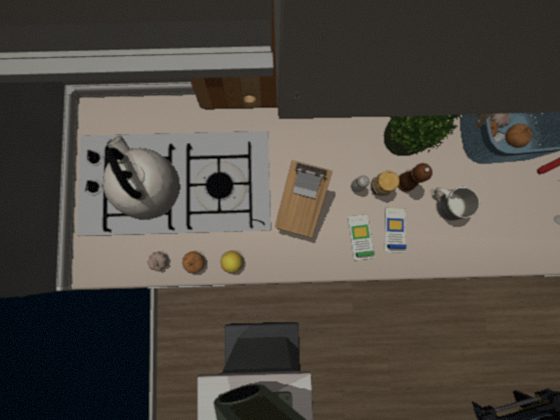

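View pics/side0.png

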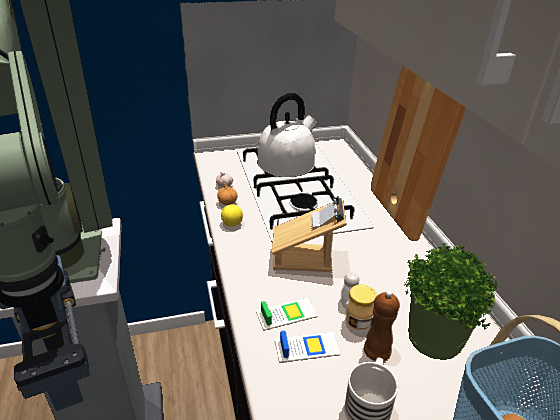

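The top view shows the blue card at (396,230) with its bar at (397,247), the green card at (361,237), and the board from about (297,237) at its low end up to the clip at (311,182). In the side view the blue bar is at (284,343) and the board at (308,232).

```bash
cat > h.py <<'E'
import cv2,numpy as np,pickle
def cloud(f):
    h,w=f["z_map"].shape; F=h/2/np.tan(np.radians(f["fov_y"]/2))
    v,u=np.mgrid[:h,:w]; z=f["z_map"]
    c=np.stack([(u-f["cx"])/F*z,(v-f["cy"])/F*z,z],-1)
    return (c-f["t"])@f["R"]
def proj(f,X):
    F=420/2/np.tan(np.radians(f["fov_y"]/2)); c=np.atleast_2d(X)@np.array(f["R"]).T+f["t"]
    return c[:,:2]/c[:,2:]*F+[f["cx"],f["cy"]]
E
python3 - <<'E'
from h import *
d=pickle.load(open("f0.pkl","rb"))
for n in("top","side"):
    f=d[n]; P=cloud(f); hsv=cv2.cvtColor(f["img"],cv2.COLOR_BGR2HSV); H,S,V=cv2.split(hsv)
    roi=np.zeros(H.shape,bool)
    if n=="top": roi[205:265,340:410]=1
    else: roi[295:365,250:345]=1
    for nm,lo,hi in(("blue",100,130),("green",50,85),("yellow",15,35)):
        m=roi&(H>=lo)&(H<=hi)&(S>120)&(V>40)&(f["z_map"]>0)
        k,lab,st,ce=cv2.connectedComponentsWithStats(m.astype(np.uint8))
        for i in range(1,k):
            if st[i,4]>12:
                q=P[lab==i]; print(n,nm,st[i,4],ce[i].round(1),"med",np.median(q,0).round(1),"lo",np.percentile(q,3,0).round(1),"hi",np.percentile(q,97,0).round(1))
    # board plane
    roi[:]=0
    if n=="top": roi[155:245,270:335]=1
    else: roi[195:275,265:350]=1
    m=roi&(H>=8)&(H<=25)&(S>70)&(P[...,2]>50)&(P[...,2]<190)&(P[...,1]<60)
    q=P[m]
    for _ in range(15):
        A=np.c_[q[:,:2],np.ones(len(q))]; s=np.linalg.lstsq(A,q[:,2],rcond=None)[0]
        r=np.abs(q[:,2]-A@s); q=q[r<max(3,2.5*np.median(r))]
    nrm=np.array([-s[0],-s[1],1]);nrm/=np.linalg.norm(nrm)
    print(n,"board",len(q),"tilt",np.degrees(np.arccos(nrm[2])),"updir yaw",np.degrees(np.arctan2(s[1],s[0])),"coef",s,q.min(0).round(),q.max(0).round(),np.median(r))
    yaw=np.arctan2(s[1],s[0])
    # along-plane coordinates
    ux=np.array([np.cos(yaw)*np.cos(np.pi/6),np.sin(yaw)*np.cos(np.pi/6),.5]);uy=np.array([-np.sin(yaw),np.cos(yaw),0])
    rect=cv2.minAreaRect(np.c_[q@ux,q@uy].astype(np.float32)); print(rect)
    print("low-end x where z=62:", np.percentile(q@ux,[1,99]),np.percentile(q@uy,[1,99]))
E
python3 - <<'E'
import cv2
for n,(a,b,c,e) in {"top":(150,265,265,415),"side":(190,365,240,400)}.items():
    im=cv2.imread(f"pics/{n}0.png")[a:b,c:e]; cv2.imwrite(f"pics/{n}c.png",cv2.resize(im,None,fx=5 if n=="top" else 3.4,fy=5 if n=="top" else 3.4,interpolation=cv2.INTER_CUBIC))
E
```

```text
top blue 22 [392.8 220.3] med [ 576.3 -415.9    6. ] lo [ 558.3 -446.1    0.6] hi [ 577.  -404.1    9.1]
top blue 19 [395.  229.7] med [ 544.2 -424.4    4.9] lo [ 543.6 -446.1    0.7] hi [ 550.  -403.5   10.2]
top blue 54 [396.8 246.1] med [ 496.3 -417.4   34. ] lo [ 491.6 -438.8   25.4] hi [ 499.7 -396.2   38.6]
top green 13 [363.7 236.5] med [ 526.7 -331.3    5.5] lo [ 526.1 -344.9    1.5] hi [ 532.  -315.4    8.3]
top green 41 [364.7 253.5] med [ 478.5 -325.    34.1] lo [ 473.9 -345.9   30.1] hi [ 481.7 -303.8   37. ]
top yellow 87 [395.  224.5] med [ 559.3 -425.6    6. ] lo [ 549.8 -440.8    0.9] hi [ 570.7 -410.8    9.4]
top yellow 110 [360.1 231.6] med [ 541.9 -321.6    5.5] lo [ 529.8 -338.9    1.3] hi [ 555.  -304.4    9.4]
top board 1696 tilt 29.893473304570968 updir yaw -16.37500381009909 coef [ 5.51555358e-01 -1.62070135e-01 -2.56424811e+02] [ 530. -221.   61.] [721. -72. 163.] 1.1378691621031223
((611.1094970703125, 35.51533126831055), (109.83586883544922, 200.19459533691406), 89.79969024658203)
low-end x where z=62: [513.63567696 709.50495723] [-18.11581775  89.57132691]
[... 310 characters left out ...]
08.3   37.1]
side green 107 [292.2 311.4] med [ 539.2 -325.2    5.8] lo [ 521.5 -345.9    2.9] hi [ 560.  -298.3    8.6]
side yellow 136 [292.4 310.8] med [ 541.1 -321.9    5.9] lo [ 529.2 -337.7    3.4] hi [ 554.1 -304.     8.5]
side yellow 157 [313.8 344.5] med [ 559.7 -425.5    6. ] lo [ 548.1 -441.4    3. ] hi [ 571.6 -409.3    8.3]
side board 1128 tilt 29.558292514339865 updir yaw -15.972973307432742 coef [ 5.45221156e-01 -1.56061358e-01 -2.50835144e+02] [ 528. -214.   62.] [719. -72. 161.] 0.9344394002782721
((610.8248291015625, 30.682878494262695), (116.78498077392578, 199.29110717773438), 89.55603790283203)
low-end x where z=62: [512.98463095 690.08171493] [-25.13877657  84.44518622]
```

View pics/topc.png

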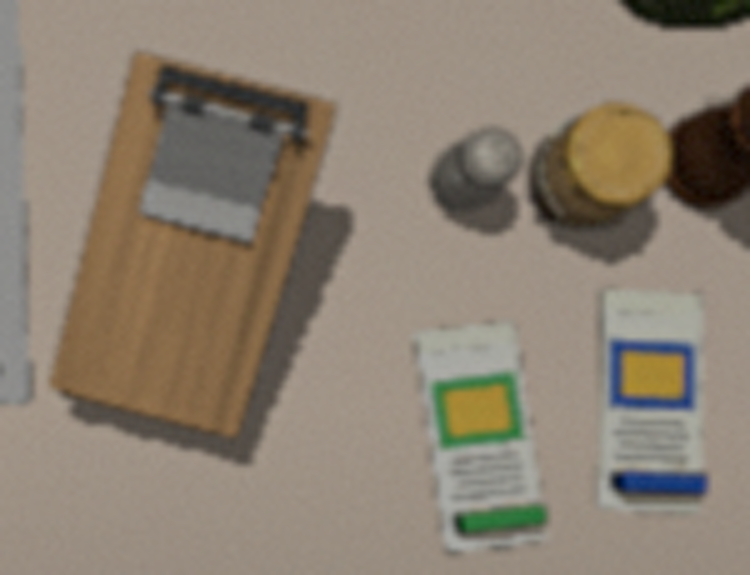

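The crop shows the blue card nearly upright at crop (600–705, 290–510) with its bar at the bottom (660,484). The green card is clear of it to the left, and the board is at (50–335, 50–435) with the clip flap at (215,170).

The tool can't tilt. So I'll pinch the bar by its ends, with the fingers closing along card y, and let the card pivot about that axis onto the slope. Next I refine the poses.

```bash
cat >> h.py <<'E'
def rayz(f,uv,z):
    F=420/2/np.tan(np.radians(f["fov_y"]/2)); R=np.array(f["R"]); uv=np.atleast_2d(uv).astype(float)
    d=np.c_[(uv-[f["cx"],f["cy"]])/F,np.ones(len(uv))]@R; c=-R.T@f["t"]
    return (c+d*((z-c[2])/d[:,2])[:,None])[:,:2]
E
python3 - <<'E'
from h import *
d=pickle.load(open("f0.pkl","rb"))
def rect(f,m,z):
    v,u=np.nonzero(m); q=rayz(f,np.c_[u,v],z); (c,s,a)=cv2.minAreaRect(q.astype(np.float32))
    C=q-q.mean(0); w,V=np.linalg.eigh(C.T@C); ax=V[:,1]; return np.round(c,1),np.round(s,1),round(a,1),q.mean(0).round(1),"long-axis",round(np.degrees(np.arctan2(ax[1],ax[0])),1),len(q)
for n,rois in {"top":{"blue":(203,258,382,410),"green":(210,265,346,378)},"side":{"blue":(325,365,270,345),"green":(293,331,250,322)}}.items():
    f=d[n]; I=cv2.cvtColor(f["img"],cv2.COLOR_BGR2HSV); H,S,V=[c.astype(int) for c in cv2.split(I)]
    print(n,"table S,V",np.median(S[262:268,380:400]),"card",S[211:215,388:402].mean(),V[211:215,388:402].mean())
    for k,(a,b,c,e) in rois.items():
        roi=np.zeros(H.shape,bool);roi[a:b,c:e]=1
        lo,hi=(100,130) if k=="blue" else (45,85)
        col=(roi&(H>=lo)&(H<=hi)&(S>90)).astype(np.uint8); kk,lab,st,ce=cv2.connectedComponentsWithStats(col)
        P=cloud(f)
        for z0,z1,nm,z in((28,45,"bartop",35),):
            print(n,k,nm,rect(f,(col>0)&(P[...,2]>z0)&(P[...,2]<z1),z))
        yel=roi&(H>=15)&(H<=35)&(S>120); print(n,k,"yellow",rect(f,yel,5))
        w=(roi&(S<32)).astype(np.uint8) ; w=cv2.morphologyEx(w|col|yel.astype(np.uint8),cv2.MORPH_OPEN,np.ones((3,3),np.uint8))
        w=cv2.morphologyEx(w,cv2.MORPH_CLOSE,np.ones((5,5),np.uint8)); print(n,k,"card",rect(f,w>0,5))
E
```

```text
top table S,V 41.0 card 17.553571428571427 164.73214285714286
top blue bartop (array([ 494.8, -417.6]), array([45.9,  8.5]), 88.3, array([ 495.6, -418.9]), 'long-axis', np.float64(86.3), 57)
top blue yellow (array([ 560.3, -425.8]), array([30.4, 20.7]), 88.3, array([ 560.3, -425.8]), 'long-axis', np.float64(91.0), 88)
top blue card (array([ 544.6, -423.4]), array([ 61.5, 130.9]), 85.7, array([ 544.7, -424. ]), 'long-axis', np.float64(174.1), 929)
top green bartop (array([ 477.8, -325.1]), array([45.8,  8.5]), 88.3, array([ 477.9, -324.2]), 'long-axis', np.float64(94.4), 51)
top green yellow (array([ 542.3, -321.7]), array([25.8, 35.9]), 5.4, array([ 542.5, -321.6]), 'long-axis', np.float64(94.1), 110)
top green card (array([ 526.8, -322. ]), array([131.7,  61.5]), 4.9, array([ 525. , -322.1]), 'long-axis', np.float64(-175.7), 841)
side table S,V 14.0 card 148.98214285714286 114.92857142857143
side blue bartop (array([ 494.8, -425. ]), array([52.4, 11.7]), 84.7, array([ 494.6, -424.8]), 'long-axis', np.float64(84.5), 115)
side blue yellow (array([ 560.1, -424.8]), array([35.1, 24.9]), 84.8, array([ 560.1, -425. ]), 'long-axis', np.float64(85.6), 157)
side blue card (array([ 547.7, -419.8]), array([104.1, 159.7]), 76.7, array([ 546.1, -421.1]), 'long-axis', np.float64(166.3), 2888)
side green bartop (array([ 476.7, -331.5]), array([12.3, 53.3]), 7.1, array([ 476.8, -331.2]), 'long-axis', np.float64(94.7), 95)
side green yellow (array([ 542. , -320.4]), array([25.9, 36.8]), 3.5, array([ 541.7, -321. ]), 'long-axis', np.float64(99.0), 136)
side green card (array([ 528. , -317.7]), array([114.7, 169.9]), 76.9, array([ 527., -318.]), 'long-axis', np.float64(166.2), 2682)
```

```bash
python3 - <<'E'
from h import *
d=pickle.load(open("f0.pkl","rb")); f=d["top"]
c=lambda u,v:(u/5+265-.4,v/5+150-.4)
L=rayz(f,[c(52,388),c(240,437)],62); print("low corners",L.round(1),L.mean(0),np.linalg.norm(L[0]-L[1]),np.degrees(np.arctan2(*(L[0]-L[1])[::-1]))-90)
U=rayz(f,[c(138,52),c(335,102)],162); print("up corners",U.round(1),U.mean(0),np.linalg.norm(U[0]-U[1]),np.degrees(np.arctan2(*(U[0]-U[1])[::-1]))-90)
e=U.mean(0)-L.mean(0); print("axis yaw",np.degrees(np.arctan2(e[1],e[0])),np.linalg.norm(e),"exp 173.2")
zf=62+118*.5+9*.866; K=rayz(f,[c(142,215),c(252,243)],zf); print("flare",K.round(1),K.mean(0),np.linalg.norm(K[0]-K[1]))
# robust mask fit both cams: board pixels' back-projection onto the plane
for n in("top","side"):
    f=d[n]; P=cloud(f); q=P.reshape(-1,3)
    yaw=np.radians(-16.2); ux=np.array([np.cos(yaw)*.866,np.sin(yaw)*.866,.5]);uy=np.array([-np.sin(yaw),np.cos(yaw),0]);uz=np.cross(ux,uy)
    o=np.array([542,-122,62]); b=(q-o)@np.c_[ux,uy,uz]
    k=(np.abs(b[:,2])<4)&(b[:,0]>-20)&(b[:,0]<220)&(abs(b[:,1])<75); b=b[k]
    print(n,"z off",np.median(b[:,2]),"x pct",np.percentile(b[:,0],[.5,99.5]).round(1))
    for a in range(5,115,20):
        s=b[(b[:,0]>a)&(b[:,0]<a+20)]; print(a,s[:,1].min().round(1),s[:,1].max().round(1),end=" | ")
    print()
E
```

```text
low corners [[ 557.9  -71.5]
 [ 527.4 -175.4]] [ 542.67186469 -123.44835235] 108.313210466805 -16.35593316801446
up corners [[ 723.3 -120.5]
 [ 693.7 -221.8]] [ 708.47875229 -171.12014138] 105.54967817547298 -16.281728395577005
axis yaw -16.0406802305346 172.5239793385178 exp 173.2
flare [[ 642.9 -121.4]
 [ 626.1 -179.2]] [ 634.5048011  -150.29894984] 60.23749304484053
top z off 0.11787392685490308 x pct [  1.2 199.2]
5 -54.5 54.5 | 25 -54.7 54.5 | 45 -55.0 54.4 | 65 -54.8 54.5 | 85 -55.3 54.5 | 105 -55.3 53.8 | 
side z off 0.9624653325185065 x pct [  0.6 198.8]
5 -58.9 53.3 | 25 -57.3 55.9 | 45 -56.2 52.5 | 65 -58.4 54.0 | 85 -58.9 55.8 | 105 -57.0 53.9 |
```

arm_command(
  rows=[
    {"delta_pos": [0, 0, -20], "roll": 0, "jaw": 77},
  ],
  squeeze=30,
)

```text
time_s: 0.18
ee_pos: [127.1, -558.1, 229.9]
ee_rot: [-179.5, -0.0, 12.8]
force: [0.7, 1.2, -0.5]
gripper_width: 87.4
gripper_force: 0.0
```

arm_command(
  rows=[
    {"delta_pos": [25, -4, 0], "roll": 0.3, "jaw": 77},
    {"delta_pos": [60, -9, 0], "roll": 0.7, "jaw": 77},
    {"delta_pos": [95, -14, 0], "roll": 1.1, "jaw": 77},
    {"delta_pos": [130, -19, 10], "roll": 1.5, "jaw": 77},
    {"delta_pos": [165, -24, 20], "roll": 1.9, "jaw": 77},
    {"delta_pos": [200, -29, 30], "roll": 2.3, "jaw": 77},
    {"delta_pos": [235, -34, 45], "roll": 2.7, "jaw": 77},
    {"delta_pos": [270, -39, 60], "roll": 3.0, "jaw": 77},
    {"delta_pos": [305, -44, 75], "roll": 3.3, "jaw": 77},
    {"delta_pos": [335, -48, 90], "roll": 3.6, "jaw": 77},
    {"delta_pos": [360, -52, 105], "roll": 3.6, "jaw": 77},
    {"delta_pos": [380, -55, 120], "roll": 3.6, "jaw": 77},
    {"delta_pos": [390, -56, 130], "roll": 3.6, "jaw": 77},
    {"delta_pos": [390.2, -56.3, 134], "roll": 3.6, "jaw": 77},
    {"delta_pos": [390.2, -56.3, 134], "roll": 3.6, "jaw": 77},
    {"delta_pos": [390.2, -56.3, 134], "roll": 3.6, "jaw": 77},
  ],
)

```text
time_s: 1.52
ee_pos: [494.6, -419.8, 100.3]
ee_rot: [180.0, 0.0, -5.2]
force: [0.2, -0.1, 0.0]
gripper_width: 69.7
gripper_force: 0.0
```

arm_command(
  rows=[
    {"delta_pos": [1, -0.5, 20], "roll": 0, "jaw": 77},
    {"delta_pos": [1, -0.5, 45], "roll": 0, "jaw": 77},
    {"delta_pos": [1, -0.5, 65], "roll": 0, "jaw": 77},
    {"delta_pos": [1, -0.5, 78], "roll": 0, "jaw": 77},
    {"delta_pos": [1, -0.5, 83], "roll": 0, "jaw": 77},
    {"delta_pos": [1, -0.5, 83], "roll": 0, "jaw": 77},
    {"delta_pos": [1, -0.5, 83], "roll": 0, "jaw": 77},
    {"delta_pos": [1, -0.5, 83], "roll": 0, "jaw": 60},
    {"delta_pos": [1, -0.5, 83], "roll": 0, "jaw": 50},
    {"delta_pos": [1, -0.5, 83], "roll": 0, "jaw": 45},
    {"delta_pos": [1, -0.5, 83], "roll": 0, "jaw": 40},
    {"delta_pos": [1, -0.5, 83], "roll": 0, "jaw": 40},
    {"delta_pos": [1, -0.5, 83], "roll": 0, "jaw": 40},
  ],
  squeeze=30,
)

```text
time_s: 2.6
ee_pos: [497.0, -419.2, 17.9]
ee_rot: [179.9, -0.1, -5.2]
force: [-1.3, 0.1, 4.9]
gripper_width: 49.6
gripper_force: 30.0
```

arm_command(
  rows=[
    {"delta_pos": [0, 0, -5], "roll": 0, "jaw": 40},
    {"delta_pos": [0, 0, -15], "roll": 0, "jaw": 40},
    {"delta_pos": [0, 0, -30], "roll": 0, "jaw": 40},
    {"delta_pos": [0, 0, -50], "roll": 0, "jaw": 40},
    {"delta_pos": [0, 0, -70], "roll": 0, "jaw": 40},
    {"delta_pos": [0, 0, -90], "roll": 0, "jaw": 40},
    {"delta_pos": [0, 0, -105], "roll": 0, "jaw": 40},
    {"delta_pos": [0, 0, -110], "roll": 0, "jaw": 40},
    {"delta_pos": [0, 0, -110], "roll": 0, "jaw": 40},
    {"delta_pos": [0, 0, -110], "roll": 0, "jaw": 40},
  ],
  squeeze=30,
)

```text
time_s: 3.43
ee_pos: [496.3, -418.4, 126.5]
ee_rot: [-180.0, 0.0, -5.2]
force: [-0.2, -0.8, -1.5]
gripper_width: 49.5
gripper_force: 30.0
```

```bash
python3 - <<'E'
from workcell import env
from h import *
f=env.grab_frame("side"); cv2.imwrite("pics/side1.png",cv2.resize(f["img"][180:390,180:420],None,fx=3,fy=2.8,interpolation=cv2.INTER_CUBIC))
E
```

```text
(no output)
```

View pics/side1.png

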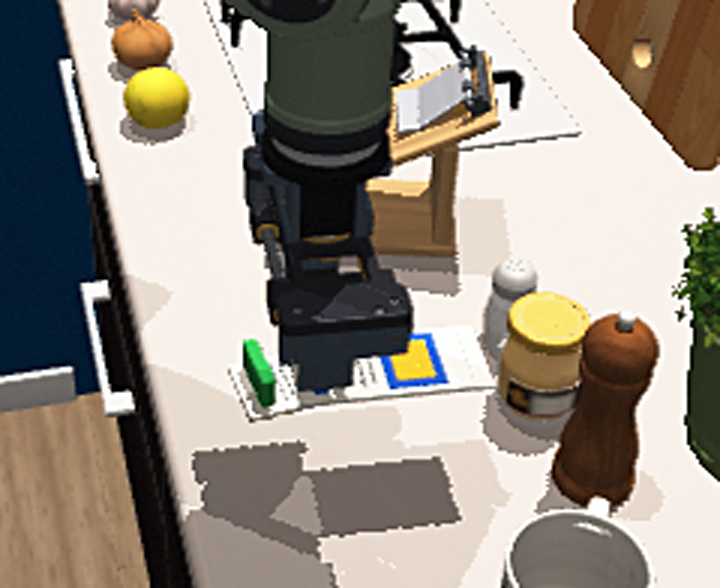

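The card is held level: its panel is at (415,360), the bar is inside the fingers, and its shadow falls clear of everything. Now I carry it over to the board.

arm_command(
  rows=[
    {"delta_pos": [-2, -6, -10], "roll": 0, "jaw": 40},
    {"delta_pos": [-5, -20, -22], "roll": 0.1, "jaw": 40},
    {"delta_pos": [-9, -42, -34], "roll": 0.3, "jaw": 40},
    {"delta_pos": [-13, -68, -42], "roll": 0.6, "jaw": 40},
    {"delta_pos": [-18, -97, -45], "roll": 0.9, "jaw": 40},
    {"delta_pos": [-22, -128, -45], "roll": 1.2, "jaw": 40},
    {"delta_pos": [-27, -160, -45], "roll": 1.5, "jaw": 40},
    {"delta_pos": [-31, -190, -45], "roll": 1.7, "jaw": 40},
    {"delta_pos": [-35, -220, -45], "roll": 1.9, "jaw": 40},
    {"delta_pos": [-39, -247, -45], "roll": 2.1, "jaw": 40},
    {"delta_pos": [-42, -271, -45], "roll": 2.2, "jaw": 40},
    {"delta_pos": [-44, -290, -45], "roll": 2.2, "jaw": 40},
    {"delta_pos": [-45, -303, -45], "roll": 2.2, "jaw": 40},
    {"delta_pos": [-46, -310, -45], "roll": 2.2, "jaw": 40},
    {"delta_pos": [-46, -312, -45], "roll": 2.2, "jaw": 40},
    {"delta_pos": [-46, -312, -45], "roll": 2.2, "jaw": 40},
    {"delta_pos": [-46, -312, -45], "roll": 2.2, "jaw": 40},
  ],
  squeeze=30,
)

```text
time_s: 4.9
ee_pos: [479.0, -104.2, 172.2]
ee_rot: [180.0, -0.0, -16.2]
force: [-0.9, -0.2, -0.7]
gripper_width: 49.6
gripper_force: 30.0
```

```bash
cat >> h.py <<'E'
def board(yaw=-16.2,o=(542,-122.4,62)):
    a=np.radians(yaw); ux=np.array([np.cos(a)*.866,np.sin(a)*.866,.5]);uy=np.array([-np.sin(a),np.cos(a),0])
    return np.array(o),np.c_[ux,uy,np.cross(ux,uy)]
def cardpose(f):
    "visible card features (blue/yellow panel) in board frame"
    P=cloud(f); H,S,V=cv2.split(cv2.cvtColor(f["img"],cv2.COLOR_BGR2HSV)); o,B=board()
    b=(P-o)@B; near=(abs(b[...,1])<70)&(b[...,0]>-130)&(b[...,0]<220)&(b[...,2]>-15)&(f["z_map"]>0)
    for nm,lo,hi in(("blue",100,130),("yel",15,35)):
        m=(near&(H>=lo)&(H<=hi)&(S>130)&(V>50)); k,lab,st,ce=cv2.connectedComponentsWithStats(m.astype(np.uint8))
        for i in range(1,k):
            if st[i,4]>15: q=b[lab==i]; print(nm,st[i,4],ce[i].round(),"board mean",q.mean(0).round(1),"world",P[lab==i].mean(0).round(1))
    return P,b
E
python3 - <<'E'
from workcell import env
from h import *
for n in("top","side"):
    f=env.grab_frame(n); print(n); cardpose(f)
    pickle.dump(f,open(f"f1{n}.pkl","wb"))
    cv2.imwrite(f"pics/{n}2.png",cv2.resize(f["img"][150:270,250:410] if n=="top" else f["img"][150:300,210:370],None,fx=4,fy=4,interpolation=cv2.INTER_CUBIC))
E
```

```text
top
side
blue 72 [272. 208.] board mean [45.8 -2.1 86.4] world [ 538.  -123.4  159.7]
yel 16 [244. 167.] board mean [ 51.3 -17.6 220.7] world [ 473.8 -120.9  278.7]
yel 85 [272. 208.] board mean [47.2 -0.6 85.8] world [ 539.9 -122.4  159.9]
yel 47 [331. 222.] board mean [163.1 -30.9   2.2] world [ 668.  -191.2  145.4]
yel 110 [319. 234.] board mean [127.4 -54.6  -2.7] world [ 634.1 -206.   123.3]
yel 163 [279. 242.] board mean [ 20.  -24.8   0.7] world [ 551.3 -151.    72.6]
```

View pics/side2.png

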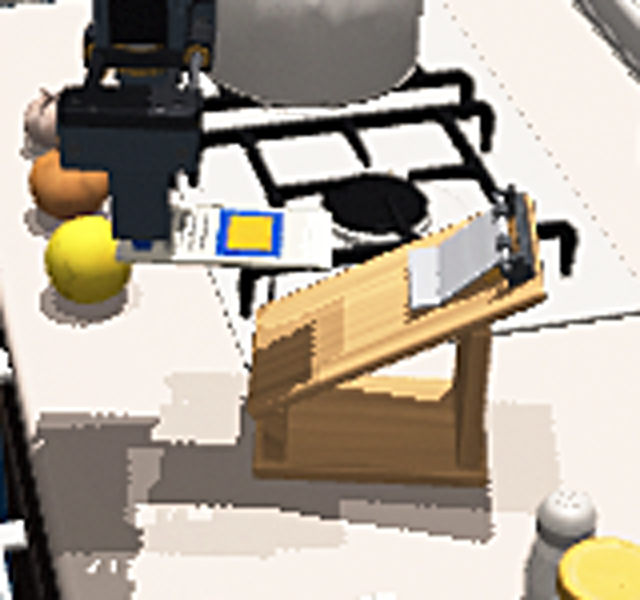

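The side view shows the card level, its panel at (250,232), aligned with the board and its nose at (330,245) before the clip. Depth puts the face at z = 160, as expected. Next I touch the nose down on the slope with a light grip.

arm_command(
  rows=[
    {"delta_pos": [8, 0, 5], "roll": 0, "jaw": 40},
    {"delta_pos": [18, 0, 15], "roll": 0, "jaw": 40},
    {"delta_pos": [26, 0, 26], "roll": 0, "jaw": 40},
    {"delta_pos": [30, 0, 35], "roll": 0, "jaw": 40},
    {"delta_pos": [30, 0, 40], "roll": 0, "jaw": 40},
    {"delta_pos": [30, 0, 43], "roll": 0, "jaw": 40},
    {"delta_pos": [30, 0, 46], "roll": 0, "jaw": 40},
    {"delta_pos": [30, 0, 50], "roll": 0, "jaw": 40},
    {"delta_pos": [30, 0, 53], "roll": 0, "jaw": 40},
    {"delta_pos": [30, 0, 53], "roll": 0, "jaw": 40},
  ],
  squeeze=15,
)

```text
time_s: 5.83
ee_pos: [506.7, -111.9, 118.5]
ee_rot: [180.0, 0.1, -16.2]
force: [-3.3, 0.8, 0.1]
gripper_width: 49.8
gripper_force: 15.0
```

```bash
python3 - <<'E'
from workcell import env
from h import *
print(env.state()["force"],env.state()["torque"])
f=env.grab_frame("side"); cardpose(f)
E
```

```text
[-3.31510996  0.81816865  0.0786103 ] [0.17090899 0.45265991 0.00312431]
blue 83 [284. 225.] board mean [47.8 -3.7 28.4] world [ 567.1 -133.5  110.5]
yel 49 [331. 221.] board mean [164.1 -30.8   2.3] world [ 668.8 -191.3  146. ]
yel 82 [284. 224.] board mean [47.7 -0.8 28.4] world [ 567.8 -130.7  110.5]
yel 100 [323. 233.] board mean [139.2 -54.4  -3. ] world [ 644.  -208.7  129. ]
yel 156 [282. 238.] board mean [ 29.4 -15.3   1.5] world [ 561.5 -144.    78. ]
yel 20 [284. 248.] board mean [ 32.4 -53.   -2.5] world [ 555.4 -181.4   76.1]
```

The card pivots as planned, about 4° so far. I continue down the arc.

arm_command(
  rows=[
    {"delta_pos": [0, 0, 4], "roll": 0, "jaw": 40},
    {"delta_pos": [-1, 0, 9], "roll": 0, "jaw": 40},
    {"delta_pos": [-1, 0, 14], "roll": 0, "jaw": 40},
    {"delta_pos": [-1, 0, 19], "roll": 0, "jaw": 40},
    {"delta_pos": [-1, 0, 24], "roll": 0, "jaw": 40},
    {"delta_pos": [-1, 0, 29], "roll": 0, "jaw": 40},
    {"delta_pos": [-1, 0, 33], "roll": 0, "jaw": 40},
    {"delta_pos": [-1, 0, 33], "roll": 0, "jaw": 40},
  ],
  squeeze=15,
)

```text
time_s: 6.55
ee_pos: [506.5, -111.9, 85.0]
ee_rot: [180.0, 0.1, -16.2]
force: [-0.4, -0.3, 0.3]
gripper_width: 49.5
gripper_force: 15.0
```

```bash
python3 - <<'E'
from workcell import env
from h import *
print(env.state()["force"],env.state()["torque"])
f=env.grab_frame("side"); cardpose(f)
cv2.imwrite("pics/side3.png",cv2.resize(f["img"][150:300,210:370],None,fx=4,fy=4,interpolation=cv2.INTER_CUBIC))
E
```

```text
[-0.35889802 -0.27415028  0.29176737] [-0.00345483 -0.05585168  0.01573429]
blue 71 [284. 230.] board mean [42.1 -2.9 15.4] world [ 568.8 -133.2   96.4]
yel 48 [331. 221.] board mean [164.6 -31.    2.2] world [ 669.2 -191.6  146.3]
yel 80 [284. 229.] board mean [43.1 -0.7 15.4] world [ 570.2 -131.3   96.9]
yel 89 [320. 234.] board mean [131.8 -54.8  -2.7] world [ 637.7 -207.2  125.6]
yel 68 [280. 242.] board mean [ 24.3 -25.9   1.3] world [ 554.4 -152.9   75.3]
yel 17 [295. 244.] board mean [ 63.7 -53.4  -3.1] world [ 581.6 -189.5   91.2]
yel 23 [284. 248.] board mean [ 33.5 -53.9  -1.5] world [ 555.5 -182.5   77.4]
```

View pics/side3.png

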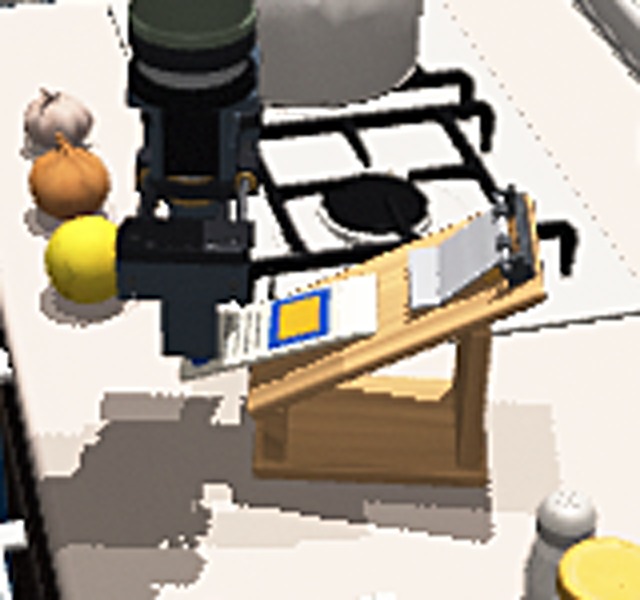

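The card is tilting with the slope: its nose is at (375,285) on the board, short of the clip at (410,290), and its rear is still raised. I lower it the rest of the way.

arm_command(
  rows=[
    {"delta_pos": [1, 0, 4], "roll": 0, "jaw": 40},
    {"delta_pos": [1, 0, 8], "roll": 0, "jaw": 40},
    {"delta_pos": [2, 0, 12], "roll": 0, "jaw": 40},
    {"delta_pos": [3, 0, 16], "roll": 0, "jaw": 40},
    {"delta_pos": [4, 0, 19], "roll": 0, "jaw": 40},
    {"delta_pos": [4, 0, 19], "roll": 0, "jaw": 40},
    {"delta_pos": [4, 0, 19], "roll": 0, "jaw": 40},
  ],
  squeeze=15,
)

```text
time_s: 7.18
ee_pos: [510.6, -113.1, 66.7]
ee_rot: [180.0, 0.0, -16.2]
force: [-1.1, 0.1, -0.6]
gripper_width: 49.7
gripper_force: 15.0
```

```bash
cat >> h.py <<'E'
def rep():
    from workcell import env
    s=env.state(); o,B=board(); print("t",s["time_s"],"F board axes",(B.T@s["force"]).round(1),"F",s["force"].round(1),"T",s["torque"].round(2),"tcp board",((s["ee_pos"]-o)@B).round(1),"world",s["ee_pos"].round(1),s["gripper_width"])
E
python3 - <<'E'
from workcell import env
from h import *
rep()
f=env.grab_frame("side"); cardpose(f)
E
```

```text
t 7.1833 F board axes [-1.2 -0.2  0. ] F [-1.1  0.1 -0.6] T [ 0.04  0.04 -0.03] tcp board [-26.1   0.2  20.4] world [ 510.6 -113.1   66.7] 49.74470280120427
blue 65 [285. 232.] board mean [41.2 -1.5  6.8] world [ 572.6 -132.8   88.5]
yel 34 [334. 221.] board mean [170.8 -32.4   2.5] world [ 673.8 -194.5  149.5]
yel 17 [325. 224.] board mean [148.8 -29.1   1.8] world [ 656.8 -186.1  138. ]
yel 70 [329. 230.] board mean [154.5 -54.3  -2.8] world [ 656.7 -212.3  136.8]
yel 18 [278. 227.] board mean [13.  44.2  1.3] world [564.5 -82.9  69.6]
yel 70 [285. 231.] board mean [41.2 -0.8  7.4] world [ 572.5 -132.1   89.1]
yel 41 [301. 241.] board mean [ 81.  -54.   -2.7] world [ 595.6 -194.2  100.2]
```

arm_command(
  rows=[
    {"delta_pos": [0, 0, 2], "roll": 0, "jaw": 40},
    {"delta_pos": [0, 0, 2], "roll": 0, "jaw": 40},
    {"delta_pos": [3, 0, 0.3], "roll": 0, "jaw": 40},
    {"delta_pos": [7, 0, -2], "roll": 0, "jaw": 40},
    {"delta_pos": [11, 0, -4.3], "roll": 0, "jaw": 40},
    {"delta_pos": [14.5, 0, -6.4], "roll": 0, "jaw": 40},
    {"delta_pos": [17.3, 0, -8], "roll": 0, "jaw": 40},
    {"delta_pos": [17.3, 0, -8], "roll": 0, "jaw": 40},
    {"delta_pos": [17.3, 0, -8], "roll": 0, "jaw": 40},
  ],
  squeeze=30,
)

```text
time_s: 7.98
ee_pos: [526.1, -117.6, 75.0]
ee_rot: [180.0, 0.2, -16.2]
force: [-5.4, 1.4, 4.3]
gripper_width: 49.2
gripper_force: 30.0
```

```bash
python3 - <<'E'
from workcell import env
from h import *
rep()
f=env.grab_frame("side"); cardpose(f)
E
```

```text
t 7.9833 F board axes [-2.6 -0.2  6.5] F [-5.4  1.4  4.3] T [ 0.24  1.03 -0.06] tcp board [-7.9  0.1 19.6] world [ 526.1 -117.6   75. ] 49.184525684729934
blue 66 [292. 229.] board mean [59.4 -2.5  6.9] world [ 587.4 -138.2   97.7]
yel 20 [312. 225.] board mean [111.9 -10.2   1. ] world [ 631.7 -159.1  118.8]
yel 51 [331. 222.] board mean [163.4 -31.    2. ] world [ 668.3 -191.3  145.4]
yel 69 [292. 229.] board mean [60.2 -1.3  7.2] world [ 588.3 -137.1   98.4]
yel 86 [321. 233.] board mean [134.9 -54.3  -2.9] world [ 640.5 -207.5  126.9]
yel 24 [295. 244.] board mean [ 64.6 -53.9  -2.7] world [ 582.  -190.1   92. ]
yel 16 [273. 250.] board mean [  4.1 -48.    0.1] world [ 532.  -169.5   64.2]
yel 17 [284. 248.] board mean [ 33.4 -53.2  -2.3] world [ 556.1 -181.9   76.7]
```

arm_command(
  rows=[
    {"delta_pos": [2, 0, -2], "roll": 0, "jaw": 40},
    {"delta_pos": [5, 0, -3.7], "roll": 0, "jaw": 40},
    {"delta_pos": [8.5, 0, -5.7], "roll": 0, "jaw": 40},
    {"delta_pos": [12, 0, -7.7], "roll": 0, "jaw": 40},
    {"delta_pos": [15, 0, -9.5], "roll": 0, "jaw": 40},
    {"delta_pos": [17.3, 0, -10.8], "roll": 0, "jaw": 40},
    {"delta_pos": [17.3, 0, -10.8], "roll": 0, "jaw": 40},
    {"delta_pos": [17.3, 0, -10.8], "roll": 0, "jaw": 40},
  ],
  squeeze=35,
)

```text
time_s: 8.7
ee_pos: [543.7, -122.7, 85.6]
ee_rot: [180.0, 0.0, -16.2]
force: [-3.1, 1.5, 0.2]
gripper_width: 49.7
gripper_force: 35.0
```

```bash
python3 - <<'E'
from workcell import env
from h import *
rep()
f=env.grab_frame("side"); cardpose(f)
cv2.imwrite("pics/side4.png",cv2.resize(f["img"][190:280,250:370],None,fx=6,fy=6,interpolation=cv2.INTER_CUBIC))
E
```

```text
t 8.7 F board axes [-2.9  0.6  1.9] F [-3.1  1.5  0.2] T [ 0.22  0.76 -0.13] tcp board [13.3  0.2 19.6] world [ 543.7 -122.7   85.6] 49.70324362533131
blue 67 [299. 226.] board mean [80.7 -2.1  6.7] world [ 605.3 -142.9  108.1]
yel 44 [330. 221.] board mean [162.2 -29.1   1.8] world [ 667.9 -189.3  144.7]
yel 70 [299. 226.] board mean [80.  -0.5  7. ] world [ 605.  -141.3  108.1]
yel 170 [302. 240.] board mean [ 82.7 -51.8  -2. ] world [ 597.3 -192.4  101.6]
```

View pics/side4.png

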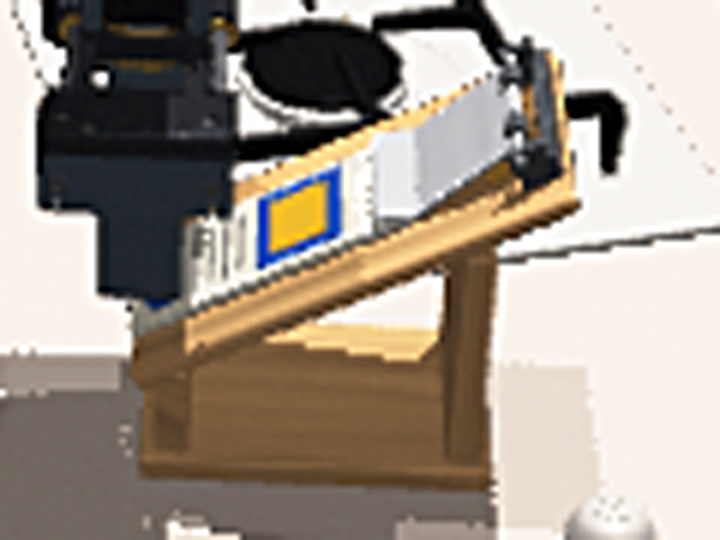

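The card lies flat on the board, with its panel at (300,215) and its nose tucked under the lead-in at (385,190). I push on into the clip.

arm_command(
  rows=[
    {"delta_pos": [1.3, 0, -0.75], "roll": 0, "jaw": 40},
    {"delta_pos": [2.6, 0, -1.5], "roll": 0, "jaw": 40},
    {"delta_pos": [3.9, 0, -2.25], "roll": 0, "jaw": 40},
    {"delta_pos": [5.2, 0, -3], "roll": 0, "jaw": 40},
    {"delta_pos": [5.2, 0, -3], "roll": 0, "jaw": 40},
  ],
  squeeze=40,
)

```text
time_s: 9.17
ee_pos: [548.8, -124.2, 88.7]
ee_rot: [180.0, 0.0, -16.2]
force: [-3.7, 0.8, -1.5]
gripper_width: 50.0
gripper_force: 40.0
```

arm_command(
  rows=[
    {"delta_pos": [1.3, 0, -0.75], "roll": 0, "jaw": 40},
    {"delta_pos": [2.6, 0, -1.5], "roll": 0, "jaw": 40},
    {"delta_pos": [3.9, 0, -2.25], "roll": 0, "jaw": 40},
    {"delta_pos": [5.2, 0, -3], "roll": 0, "jaw": 40},
    {"delta_pos": [5.2, 0, -3], "roll": 0, "jaw": 40},
  ],
)

```text
time_s: 9.58
ee_pos: [554.2, -125.7, 91.9]
ee_rot: [180.0, -0.0, -16.2]
force: [-4.6, 2.1, -0.6]
gripper_width: 49.8
gripper_force: 40.0
```

```bash
python3 - <<'E'
from workcell import env
from h import *
rep()
f=env.grab_frame("side"); cardpose(f)
E
```

```text
t 9.5833 F board axes [-4.6  0.8  1.9] F [-4.6  2.1 -0.6] T [ 0.29  0.88 -0.11] tcp board [25.9  0.2 19.6] world [ 554.2 -125.7   91.9] 49.814007615840545
blue 68 [303. 225.] board mean [92.  -3.1  6.7] world [ 614.4 -146.7  113.8]
yel 53 [331. 221.] board mean [163.4 -29.5   2.2] world [ 668.6 -189.9  145.6]
yel 72 [304. 224.] board mean [93.9 -0.5  7. ] world [ 616.6 -144.6  115. ]
yel 95 [317. 235.] board mean [123.3 -54.2  -2.9] world [ 630.8 -204.7  121.1]
yel 96 [278. 246.] board mean [ 17.5 -39.5   0.6] world [ 545.3 -164.4   71.2]
```

arm_command(
  rows=[
    {"delta_pos": [1.3, 0, -0.75], "roll": 0, "jaw": 40},
    {"delta_pos": [2.6, 0, -1.5], "roll": 0, "jaw": 40},
    {"delta_pos": [3.9, 0, -2.25], "roll": 0, "jaw": 40},
    {"delta_pos": [3.9, 0, -2.25], "roll": 0, "jaw": 40},
  ],
)

```text
time_s: 9.97
ee_pos: [558.4, -127.0, 94.5]
ee_rot: [180.0, -0.1, -16.2]
force: [-3.1, 0.9, -1.0]
gripper_width: 49.5
gripper_force: 40.0
```

arm_command(
  rows=[
    {"delta_pos": [0.9, 0, -0.5], "roll": 0, "jaw": 40},
    {"delta_pos": [1.7, 0, -1], "roll": 0, "jaw": 40},
    {"delta_pos": [1.7, 0, -1], "roll": 0, "jaw": 40},
  ],
)

```text
time_s: 10.22
ee_pos: [559.7, -127.3, 95.2]
ee_rot: [180.0, -0.0, -16.2]
force: [-3.1, 2.0, -0.4]
gripper_width: 49.3
gripper_force: 40.0
```

arm_command(
  rows=[
    {"delta_pos": [0.9, 0, -0.5], "roll": 0, "jaw": 40},
    {"delta_pos": [1.7, 0, -1], "roll": 0, "jaw": 40},
    {"delta_pos": [1.7, 0, -1], "roll": 0, "jaw": 40},
    {"delta_pos": [1.7, 0, -1], "roll": 0, "jaw": 40},
  ],
)

```text
time_s: 10.55
ee_pos: [561.1, -127.7, 96.1]
ee_rot: [180.0, -0.0, -16.2]
force: [-3.5, 0.8, -0.7]
gripper_width: 49.7
gripper_force: 40.0
```

```bash
python3 -c "
from h import *
rep()"
```

```text
t 10.55 F board axes [-3.4 -0.2  1.2] F [-3.5  0.8 -0.7] T [ 0.23  0.8  -0.09] tcp board [34.2  0.2 19.6] world [ 561.1 -127.7   96.1] 49.66282601456019
```

arm_command(
  rows=[
    {"delta_pos": [0.9, 0, -0.5], "roll": 0, "jaw": 40},
    {"delta_pos": [1.7, 0, -1], "roll": 0, "jaw": 40},
    {"delta_pos": [1.7, 0, -1], "roll": 0, "jaw": 40},
  ],
  squeeze=10,
)

```text
time_s: 10.8
ee_pos: [562.8, -128.2, 97.1]
ee_rot: [180.0, -0.0, -16.2]
force: [-3.4, 0.9, -1.3]
gripper_width: 50.1
gripper_force: 10.0
```

arm_command(
  rows=[
    {"delta_pos": [0.9, 0, -0.5], "roll": 0, "jaw": 40},
    {"delta_pos": [1.7, 0, -1], "roll": 0, "jaw": 40},
    {"delta_pos": [1.7, 0, -1], "roll": 0, "jaw": 40},
  ],
)

```text
time_s: 11.05
ee_pos: [564.5, -128.7, 98.1]
ee_rot: [180.0, -0.0, -16.2]
force: [-3.2, 0.9, -1.1]
gripper_width: 49.4
gripper_force: 10.0
```

arm_command(
  rows=[
    {"delta_pos": [0.9, 0, -0.5], "roll": 0, "jaw": 40},
    {"delta_pos": [1.7, 0, -1], "roll": 0, "jaw": 40},
    {"delta_pos": [1.7, 0, -1], "roll": 0, "jaw": 40},
  ],
)

```text
time_s: 11.3
ee_pos: [566.2, -129.2, 99.1]
ee_rot: [180.0, -0.0, -16.2]
force: [-2.1, 1.0, -0.6]
gripper_width: 50.0
gripper_force: 10.0
```

arm_command(
  rows=[
    {"delta_pos": [0.9, 0, -0.5], "roll": 0, "jaw": 40},
    {"delta_pos": [1.7, 0, -1], "roll": 0, "jaw": 40},
    {"delta_pos": [1.7, 0, -1], "roll": 0, "jaw": 40},
  ],
)

```text
time_s: 11.55
ee_pos: [567.9, -129.7, 100.1]
ee_rot: [180.0, -0.0, -16.2]
force: [-2.5, 0.4, -1.2]
gripper_width: 49.8
gripper_force: 10.0
```

```bash
python3 - <<'E'
from workcell import env
from h import *
rep()
f=env.grab_frame("side"); cardpose(f)
E
```

```text
t 11.55 F board axes [-2.8 -0.3  0.2] F [-2.5  0.4 -1.2] T [ 0.19  0.45 -0.02] tcp board [42.4  0.2 19.6] world [ 567.9 -129.7  100.1] 49.789034436464924
blue 37 [305. 224.] board mean [97.1 -4.7  6.7] world [ 618.2 -149.5  116.3]
yel 40 [333. 221.] board mean [169.  -31.1   2.3] world [ 672.8 -192.8  148.5]
yel 41 [308. 222.] board mean [104.9  -0.7   7. ] world [ 625.7 -147.5  120.5]
yel 34 [338. 227.] board mean [177.5 -54.6  -3.1] world [ 675.9 -218.2  148.1]
yel 174 [279. 243.] board mean [ 20.8 -27.5   0.4] world [ 551.4 -153.7   72.7]
yel 25 [305. 234.] board mean [ 94.9 -38.4   1.8] world [ 609.3 -181.9  111. ]
yel 65 [313. 237.] board mean [113.5 -54.3  -2.7] world [ 622.5 -202.4  116.4]
```

arm_command(
  rows=[
    {"delta_pos": [0.9, 0, -0.5], "roll": 0, "jaw": 40},
    {"delta_pos": [1.7, 0, -1], "roll": 0, "jaw": 40},
    {"delta_pos": [1.7, 0, -1], "roll": 0, "jaw": 40},
  ],
)

```text
time_s: 11.85
ee_pos: [569.4, -130.1, 101.1]
ee_rot: [180.0, -0.0, -16.2]
force: [-1.3, 1.6, -3.4]
gripper_width: 49.8
gripper_force: 10.0
```

arm_command(
  rows=[
    {"delta_pos": [0.9, 0, -0.5], "roll": 0, "jaw": 40},
    {"delta_pos": [1.7, 0, -1], "roll": 0, "jaw": 40},
    {"delta_pos": [1.7, 0, -1], "roll": 0, "jaw": 40},
  ],
)

```text
time_s: 12.1
ee_pos: [571.0, -130.6, 102.1]
ee_rot: [180.0, -0.0, -16.2]
force: [-3.0, 0.4, -2.2]
gripper_width: 49.8
gripper_force: 10.0
```

arm_command(
  rows=[
    {"delta_pos": [0.9, 0, -0.5], "roll": 0, "jaw": 40},
    {"delta_pos": [1.7, 0, -0.9], "roll": 0, "jaw": 40},
    {"delta_pos": [1.7, 0, -0.9], "roll": 0, "jaw": 40},
  ],
)

```text
time_s: 12.35
ee_pos: [572.2, -130.9, 102.9]
ee_rot: [180.0, 0.0, -16.2]
force: [-2.3, 0.7, -2.6]
gripper_width: 49.6
gripper_force: 10.0
```

```bash
python3 - <<'E'
from workcell import env
from h import *
rep()
f=env.grab_frame("side"); cardpose(f)
cv2.imwrite("pics/side5.png",cv2.resize(f["img"][190:280,250:370],None,fx=6,fy=6,interpolation=cv2.INTER_CUBIC))
E
```

```text
t 12.35 F board axes [-3.4  0.  -1.1] F [-2.3  0.7 -2.6] T [ 0.24  0.49 -0.01] tcp board [47.7  0.2 19.7] world [ 572.2 -130.9  102.9] 49.63784302448382
blue 32 [306. 224.] board mean [100.2  -4.    6.5] world [ 621.1 -149.6  117.8]
yel 29 [334. 220.] board mean [171.9 -32.    2.9] world [ 674.7 -194.3  150.5]
yel 25 [309. 222.] board mean [107.7  -1.    7. ] world [ 627.9 -148.4  121.9]
yel 34 [338. 227.] board mean [177.4 -54.4  -3.3] world [ 676.  -218.   147.8]
yel 211 [280. 241.] board mean [ 22.3 -22.3   0.7] world [ 554.  -149.1   73.7]
yel 69 [312. 237.] board mean [109.9 -53.8  -2.9] world [ 619.8 -201.   114.4]
```

View pics/side5.png

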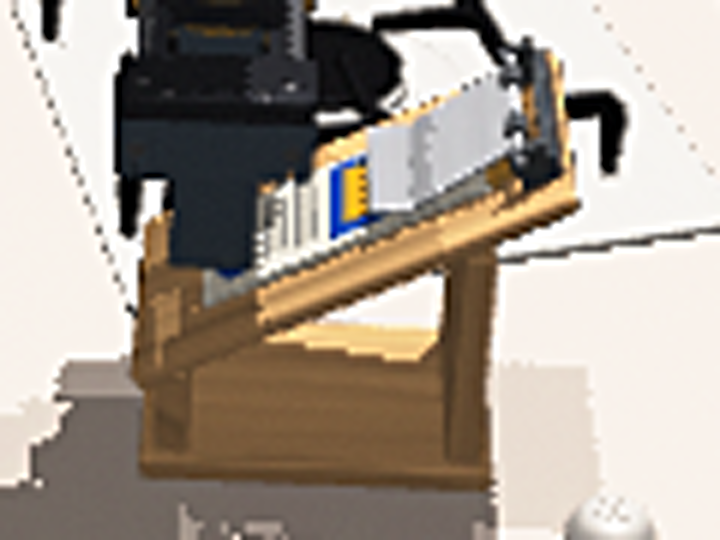

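arm_command(
  rows=[
    {"delta_pos": [0.9, 0, -0.3], "roll": 0, "jaw": 40},
    {"delta_pos": [1.7, 0, -0.8], "roll": 0, "jaw": 40},
    {"delta_pos": [1.7, 0, -0.8], "roll": 0, "jaw": 40},
  ],
)

```text
time_s: 12.65
ee_pos: [572.2, -130.9, 103.0]
ee_rot: [180.0, 0.3, -16.2]
force: [-5.8, 2.4, -3.8]
gripper_width: 50.3
gripper_force: 10.0
```

```bash
python3 - <<'E'
from workcell import env
from h import *
rep()
f=env.grab_frame("side"); F=pickle.load(open("f1side.pkl","rb"))
o,B=board()
P=cloud(f); b=(P-o)@B; H,S,V=cv2.split(cv2.cvtColor(f["img"],cv2.COLOR_BGR2HSV))
m=(H>=100)&(H<=130)&(S>130)&(V>50)&(abs(b[...,1])<30)&(b[...,0]>70)&(b[...,0]<130)&(abs(b[...,2]-6.5)<4)
print("blue panel x",np.percentile(b[m][:,0],[0,2,10,50]).round(1),m.sum())
# reference: same statistic on undisturbed card (world x scaled)
F=pickle.load(open("f0.pkl","rb"))["side"]; P=cloud(F); H,S,V=cv2.split(cv2.cvtColor(F["img"],cv2.COLOR_BGR2HSV))
a=np.radians(-5.2); q=(P-[544.6,-423.5,0])@np.array([[np.cos(a)],[np.sin(a)],[0]]); q=q[...,0]
m=(H>=100)&(H<=130)&(S>130)&(V>50)&(abs(q)<50)&(P[...,2]<12)&(abs(P[...,1]+423)<40)&(q>-20)
print("ref card x",np.percentile(q[m],[0,2,10,50,98]).round(1))
E
```

```text
t 12.65 F board axes [-7.3  0.7 -0.2] F [-5.8  2.4 -3.8] T [ 0.4   1.02 -0.01] tcp board [47.7  0.2 19.8] world [ 572.2 -130.9  103. ] 50.255593752731556
blue panel x [95.5 95.5 96.2 99.4] 35
ref card x [-5.3 -3.9 -2.5 14.4 34.1]
```

The TCP stopped moving and the push rose from 3.4 N to 7.3 N with the edge at about 165 mm, so this looks like the stop. One small push will confirm it.

arm_command(
  rows=[
    {"delta_pos": [0.4, 0, -0.2], "roll": 0, "jaw": 40},
    {"delta_pos": [0.8, 0, -0.4], "roll": 0, "jaw": 40},
    {"delta_pos": [0.8, 0, -0.4], "roll": 0, "jaw": 40},
  ],
)

```text
time_s: 12.95
ee_pos: [572.2, -130.9, 103.1]
ee_rot: [180.0, 0.4, -16.2]
force: [-6.0, 2.2, -3.5]
gripper_width: 50.2
gripper_force: 10.0
```

```bash
python3 -c "
from h import *
rep()"
```

```text
t 12.95 F board axes [-7.3  0.4  0.1] F [-6.   2.2 -3.5] T [ 0.44  1.23 -0.01] tcp board [47.8  0.2 19.9] world [ 572.2 -130.9  103.1] 50.17715316883186
```

The TCP held still and the push held at 7.3 N, so the card is against the stop. I ease off slightly, open, and rise straight up.

arm_command(
  rows=[
    {"delta_pos": [-1, 0, 0.5], "roll": 0, "jaw": 40},
    {"delta_pos": [-1, 0, 0.5], "roll": 0, "jaw": 56},
    {"delta_pos": [-1, 0, 0.5], "roll": 0, "jaw": 66},
    {"delta_pos": [-1, 0, 0.5], "roll": 0, "jaw": 80},
    {"delta_pos": [-1, 0, 0.5], "roll": 0, "jaw": 80},
    {"delta_pos": [-1, 0, 0.5], "roll": 0, "jaw": 80},
    {"delta_pos": [-1, 0, -5], "roll": 0, "jaw": 80},
    {"delta_pos": [-1, 0, -15], "roll": 0, "jaw": 80},
    {"delta_pos": [-1, 0, -30], "roll": 0, "jaw": 80},
    {"delta_pos": [-1, 0, -55], "roll": 0, "jaw": 80},
    {"delta_pos": [-10, 0, -85], "roll": 0, "jaw": 80},
    {"delta_pos": [-40, 0, -115], "roll": 0, "jaw": 80},
    {"delta_pos": [-75, 0, -135], "roll": 0, "jaw": 80},
    {"delta_pos": [-105, 0, -140], "roll": 0, "jaw": 80},
    {"delta_pos": [-120, 0, -140], "roll": 0, "jaw": 80},
    {"delta_pos": [-120, 0, -140], "roll": 0, "jaw": 80},
    {"delta_pos": [-120, 0, -140], "roll": 0, "jaw": 80},
  ],
)

```text
time_s: 14.37
ee_pos: [459.7, -98.3, 245.5]
ee_rot: [-180.0, -0.2, -16.2]
force: [1.4, 0.3, -0.1]
gripper_width: 73.1
gripper_force: 0.0
```

```bash
python3 - <<'E'
from workcell import env
from h import *
rep()
f=env.grab_frame("side"); o,B=board()
P=cloud(f); b=(P-o)@B; H,S,V=cv2.split(cv2.cvtColor(f["img"],cv2.COLOR_BGR2HSV))
bl=(H>=100)&(H<=130)&(S>130)&(V>50)&(abs(b[...,1])<40)
m=bl&(b[...,0]>70)&(b[...,0]<130)&(abs(b[...,2]-6.5)<4)
print("panel x",np.percentile(b[m][:,0],[0,2,10,50]).round(1),"y",b[m][:,1].min(),b[m][:,1].max(),m.sum())
m=bl&(b[...,0]>20)&(b[...,0]<70)&(b[...,2]>25); q=b[m]; print("bar top",q.mean(0).round(1),q.min(0).round(1),q.max(0).round(1)); r=cv2.minAreaRect(q[:,:2].astype(np.float32)); print(r)
m=(b[...,0]>28)&(b[...,0]<85)&(abs(b[...,1])<26)&(b[...,2]<10)&(b[...,2]>2)&(S<60); s=np.linalg.lstsq(np.c_[b[m][:,:2],np.ones(m.sum())],b[m][:,2],rcond=None)[0]; print("card face plane",s.round(3))
cv2.imwrite("pics/side6.png",cv2.resize(f["img"][190:360,210:370],None,fx=4.5,fy=3.5,interpolation=cv2.INTER_CUBIC))
E
```

```text
t 14.3667 F board axes [ 1.   0.7 -0.7] F [ 1.4  0.3 -0.1] T [ 0.06  0.06 -0.02] tcp board [1.740e+01 2.000e-01 2.018e+02] world [459.7 -98.3 245.5] 73.12129673322443
panel x [95.2 95.4 96.4 99.3] y -26.040745916460473 24.743133048092822 33
bar top [53.4 -6.9 33.4] [ 46.5 -28.3  25.4] [58.5 21.2 37.6]
((52.68171691894531, -3.546590805053711), (49.50516128540039, 11.730331420898438), 89.05148315429688)
card face plane [-0.012  0.009  7.137]
```

View pics/side6.png

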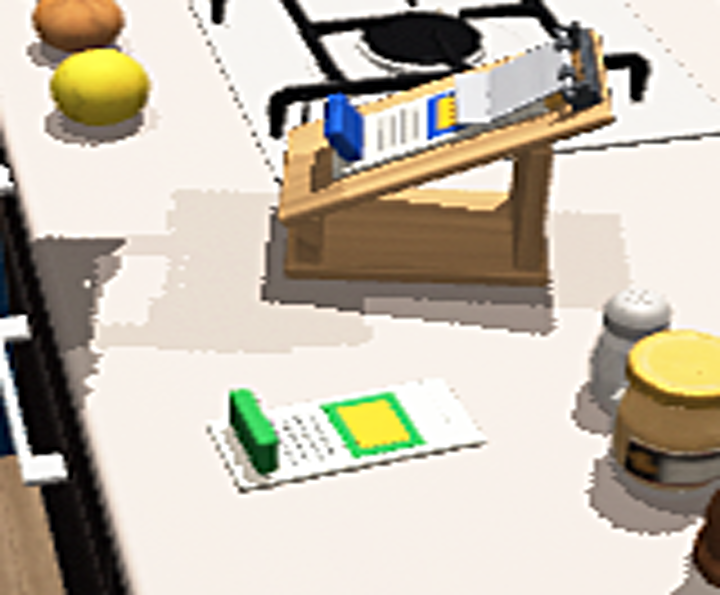

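The card lies flat and straight under the clip, with its bar at (343,128) and its panel at (443,118). The panel hasn't moved since release (95.4 mm), the turn is about 1°, and the green card and shaker look undisturbed. I hand it in.

```bash
python3 -c "
from workcell import env
print(env.job_done())"
```

```text
the job is handed in; nothing more can be done
None
```

The blue card is clipped flat and straight on the stand, up against the stop with its edge at about 165 mm and the gripper clear of it; I handed the job in at about 14 s, and the hand-in returned no verdict.

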